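# Load the test brick into the drying box and switch its lane on

## Task

Pick up the wooden stick and with its end gently push the hollow clay brick through the sprung flap it stands in front of, until you feel the spring-loaded back stop of the drying box give by about half its travel, then draw the stick out so that the flap shuts behind the brick. Still with the stick, flip the rocker lever above that same lane (and no other) fully over, away from you, then lay the stick back in its rest and let go. Touch the brick and the drying box with the stick only, and leave all the other things where they are.

Things in the scene. Friction and masses are not known exactly. Their poses are not given: they have to be found in the camera images.
- box: aluminium drying box fixed to the table, 222 mm wide, 210 mm deep, with three parallel lanes: left, middle, right, centre lines at y = +70, 0, -70 mm. Origin: on the table, in the plane of the three flaps, on the middle lane; x points into the lanes (away from the robot), y left, z up. The lanes are 58 mm wide; behind the beam they have a clear roof (top z = 76 mm)
- box_ledge (a point): middle of the loading ledge's front edge, 60 mm before the flap plane, 20 mm above the table. The ledge is the lanes' floor, level right through the box, with 8 mm high guide ribs between the lanes in front. Each lane mouth is 46 mm high (20 to 66 mm above the table)
- box_beam (a point): middle of the top of the grey beam over the lane mouths, 86 mm above the table, 6 mm behind the flap plane; the beam is 24 mm deep and carries one black rocker lever per lane
- brick: hollow fired-clay test brick with two cells (14.5 mm wide, 20 mm high, centred 11 mm left and right of its middle web) running through it along its x, 40 mm along x, 50 mm along y, 36 mm high, about 0.14 kg; origin in the middle of its underside. Starts on the loading ledge in front of any one of the three flaps, its x about along the lane
- stick: plain straight wooden push stick, 300 mm long along its x, 14 x 14 mm in section, 0.05 kg; origin in its very middle. Starts lying on its rest
- stick_tip (a point): centre of the stick's square end face at its +x end (the end farther from the robot at the start), 150 mm from the stick's middle
- rest: wooden stick rest fixed to the table, base 150 mm along x, 70 mm along y, 10 mm thick; origin in the middle of its underside on the table. Two saddles at x = +-65 mm (each 12 mm thick along x, 42 mm wide) hold the stick along x with its middle 41 mm above the table; saddle floor 34 mm high, cheeks to 42 mm high and 26 mm apart. Between the saddles the stick is free to be gripped
- back_stop (a joint): damped sprung stop closing all lanes (three paddles on one bar), how far it is pressed: 0 at rest, 0.012 m at its hard end; with the brick's friction a push of about 6 N starts it, 10 N is half-way, 13 N the end; comes back slowly. Its depth changes each time: the brick meets it with its near face 53 to 82 mm behind the flap plane: feel for it
- flap_left (a joint): sprung steel flap of the left lane, 55 mm wide, 44 mm long, hinged at its top edge (66 mm above the table, 3 mm behind the flap plane): 0 shut, up to 1.45 rad swung inwards; it needs about 0.4 to 1 N at its lower edge. It closes only when nothing is in its sweep (to about 47 mm behind the flap plane)
- flap_middle (a joint): sprung steel flap of the middle lane, 55 mm wide, 44 mm long, hinged at its top edge (66 mm above the table, 3 mm behind the flap plane): 0 shut, up to 1.45 rad swung inwards; it needs about 0.4 to 1 N at its lower edge. It closes only when nothing is in its sweep (to about 47 mm behind the flap plane)
- flap_right (a joint): sprung steel flap of the right lane, 55 mm wide, 44 mm long, hinged at its top edge (66 mm above the table, 3 mm behind the flap plane): 0 shut, up to 1.45 rad swung inwards; it needs about 0.4 to 1 N at its lower edge. It closes only when nothing is in its sweep (to about 47 mm behind the flap plane)
- lever_left (a joint): rocker lever of the left lane on the grey beam: a black paddle 16 mm wide standing 30 mm up from its pivot, which lies on the lane's centre line, 6 mm behind the flap plane and 88 mm above the table. 0 = off (leans 0.45 rad towards the robot), 0.9 rad = on (leans 0.45 rad away); stays where it is left; about 2 N at mid-height flips it
- lever_middle (a joint): rocker lever of the middle lane on the grey beam: a black paddle 16 mm wide standing 30 mm up from its pivot, which lies on the lane's centre line, 6 mm behind the flap plane and 88 mm above the table. 0 = off (leans 0.45 rad towards the robot), 0.9 rad = on (leans 0.45 rad away); stays where it is left; about 2 N at mid-height flips it
- lever_right (a joint): rocker lever of the right lane on the grey beam: a black paddle 16 mm wide standing 30 mm up from its pivot, which lies on the lane's centre line, 6 mm behind the flap plane and 88 mm above the table. 0 = off (leans 0.45 rad towards the robot), 0.9 rad = on (leans 0.45 rad away); stays where it is left; about 2 N at mid-height flips it
- pot: bystander: small round clay pot, 38 mm across, 34 mm high, on another lane's ledge; origin in its underside
- cone: bystander: clay cone with a flat top, 40 mm across its foot, 36 mm high, on another lane's ledge; origin in its underside
- glaze_jar: bystander: amber glass jar, 60 mm across, 85 mm high, on an 8 mm plywood board; origin in its underside
- brush: bystander: brush 160 mm long lying on the plywood board; origin at its middle underneath
- tin: bystander: open dark tin, 70 mm across, 80 mm high; origin in its underside
- jar_lid: bystander: steel ring of a jar lid, 70 mm across, 10 mm high; origin in its underside
- sander: bystander: cork sanding block 110 x 60 x 35 mm; origin in its underside
- paint_pot: bystander: white pot with black cap, 56 mm across, 70 mm high; origin in its underside
Things that resemble listed ones, but are neither listed nor needed, are in the scene too. Leave any yellow look-alike of the rest alone.

How it is judged:
By the outcome, as a careful person would: the job done as asked, in the order asked, and still so for the second after the job is handed in, with the robot touching nothing.
It also fails if it takes over 72 s, if anything falls off the work surface, if the arm or the gripper's body presses on something with over 40 N, if the wrist force passes 120 N, or if a joint passes its speed limit or range.

## Robot

A 6-joint arm with a two-finger parallel gripper is mounted at the origin on the work surface. World frame = base frame: x ahead of the robot, y to its left, z up, the work surface at z = 0. Lengths are in m, angles in degrees, forces in N, time in s.
With the tool pointing down it reaches from about 0.375 to 0.9 m from the base axis. Payload 3.1 kg.
Tool frame: the origin (TCP) lies on the centre line of the jaws, within the pads' length; the fingertips stand 14 mm ahead of it and the grasp point (between the pads) lies 5 mm behind it (bot.tips_ahead is the distance from the TCP to the fingertips, in m); z points along the fingers, y is the line along which they close (so a half turn about z gives the same grasp; the last joint's range is limited). The gripper opens to 87 mm and grips with 3 to 60 N. Pads are 19 mm wide; open, the fingers measure 117 mm over their backs; the gripper's body (75 mm by 190 mm) begins 51 mm behind the grasp point.
Start: joints at [-85.399, 30.224, 82.088, -0, 67.689, -10.227], TCP at [0.16, -0.604, 0.237] pointing down, gripper open.
Joint ranges: [-176.69, 176.69], [-43.24, 126.21], [12.49, 139.97], [-82, 262], [0, 151.66], [-163.58, 163.58]. Speed limits (degrees/s): [159.86, 159.86, 180, 180, 180, 180].

## Interface

Orientations are given as a 3x3 rotation matrix whose columns are the frame's x, y, z axes.
In Python, from rig import bot gives the robot as it stands.
- The arm moves only by the tool play_rows, never from a script. Its argument "moves" is a list that holds one entry, the list of rows, each a list of 6 numbers: the shift along the tool's x, y, z in mm, then the turn, a rotation vector about the tool's x, y, z in rad. A call has 1 to 5 rows; each row shifts and turns the commanded pose from where the row before left it, along the tool's axes as they then stand; what a row does not reach is not made up. A row lasts 1/10 s, in which the tool goes at most 50 mm and 8.59 degrees, less where a joint would pass 70% of its speed; a pose out of reach is approached as far as the arm can. A call with a gripper value outside its range is refused whole. "fingers" is the opening, from -1 (shut) to 1 (fully open), set as the call begins (left out, the last holds). The fingers move at their own pace and stop on an object; the grip force is fixed at half the most. Time passes only in rows, so rows that do not move let the fingers close. It gives the time, the measured TCP pose, the force, the opening and the grip force at its end, in the units of the state.
- bot.read_state(): the state, without advancing time (a new reading comes with each control period).
- bot.capture(name): name is "side" or "top"; returns a dict with "image" (480x640x3 uint8, blue, green, red), "fx", "fy", "cx", "cy" (pixels), "R" (3x3) and "t" (3): a world point X has camera coordinates R X + t. Camera axes: x right, y down, z forward; pixel columns grow to the right and rows downward; lengths in m; the calibration is good to about 2 mm. A picture is of the moment at which its call begins. There is no depth.
- bot.hand_in(): hands the job in; it is judged then, once.
Trained networks look in a picture, given as the dict that the camera call returned (one of the last four; its "shot" number tells which), for a name from the list of things; names that differ only in an ending like _2 or _b are one class to them, and where a whole thing is asked for, a point or a joint stands for the part that bears it (a point fixed in the world has none). Each returns a list of dicts, best first, with "confidence" (0 to 1); they miss things now and then, are a little off and sometimes report something else, mostly with a low value. They report only what shows in the picture. A call takes as long as a camera call. They do not tell look-alikes from the thing itself.
- bot.search_frame(picture, query): "centre" ([column, row] in pixels, amid what is visible of it).
- bot.silhouettes(picture, query): "pixels" (480x640 bool, what is visible of it) and "centre" ([column, row] in pixels, amid what is visible of it).
- bot.pinpoint(picture, query): "centre" ([column, row] in pixels: a listed point, or the origin of a listed thing).
The state is a dict: "time_s": time; "joint_positions": joint angles; "qvel": joint speeds; "tau": joint torques, N m; "position": TCP position; "tcp_rot": TCP orientation; "force": force on the tool from outside, world axes, zero at the start; "moment": the same for the moment, N m; "opening": opening from 0.0 (shut) to 1.0 (fully open); "grasp_force": force on a finger pad.
Only numpy, scipy, OpenCV 4.12 (cv2) and the standard library are available. Lean on these libraries where they do the work, as an engineer would, in place of code of your own. Each camera call takes 0.05 s, during which the arm holds its last target. There are 200 camera calls.

## Working session

There is one attempt and no reset: what is moved stays moved. The work goes in short steps, Python scripts to look and compute and a tool call to move; the robot and the scene stay as the last step left them, time stands still between calls to the robot, and variables do not carry over. Pictures are saved under pics/ and viewed, at most 10 in all, crops included, and the job is handed in when it is done.

Besides the shell and the picture viewer there is one more tool, called after "Request:" by a JSON object that holds its "op" and its "data", one argument or row to a line. play_rows: Moves the arm, as the interface text tells. Its arguments: {"type":"object","properties":{"moves":{"type":"array","items":{"type":"array","items":{"type":"array","items":{"type":"number"}}}},"fingers":{"type":"number"}},"required":["moves"]}

```bash
mkdir -p pics; ls; python3 - <<'E'
from rig import bot
import cv2
for n in("side","top"):
    p=bot.capture(n); cv2.imwrite(f"pics/{n}0.png",p["image"])
    print(n,p["fx"],p["cx"],p["cy"],p["R"],p["t"])
    for q in["box_ledge","box_beam","brick","stick","stick_tip","rest","pot","cone","box","lever_left","lever_middle","lever_right"]:
        try: print(q,[([round(float(v)) for v in d["centre"]],round(d["confidence"],2)) for d in bot.pinpoint(p,q)][:4])
        except Exception as e: print(q,e)
s=bot.read_state();print(s)
E
```

```text
pics
side 540.0036041893028 318.04378935826105 231.6445471683377 [[-0.8738174  -0.48606122 -0.01369826]
 [-0.31931754  0.59484358 -0.73769738]
 [ 0.36671441 -0.64023871 -0.67499254]] [0.52016891 0.2456305  1.06335714]
box_ledge [([307, 252], 0.9)]
box_beam [([282, 216], 0.95), ([307, 253], 0.33)]
brick [([281, 262], 0.61)]
stick []
stick_tip [([347, 183], 0.64), ([314, 224], 0.55)]
rest [([379, 250], 0.8)]
pot [([404, 191], 0.57), ([315, 226], 0.54)]
cone [([298, 246], 0.6)]
box [([286, 244], 0.62)]
lever_left it knows: box, box_beam, box_ledge, brick, brush, cone, glaze_jar, jar_lid, paint_pot, pot, rest, sander, stick, stick_tip, tin
lever_middle it knows: box, box_beam, box_ledge, brick, brush, cone, glaze_jar, jar_lid, paint_pot, pot, rest, sander, stick, stick_tip, tin
lever_right it knows: box, box_beam, box_ledge, brick, brush, cone, glaze_jar, jar_lid, paint_pot, pot, rest, sander, stick, stick_tip, tin
top 522.0417375363318 326.2419079099169 243.94025929225668 [[ 0.02673995 -0.99949164  0.01736172]
 [-0.98926941 -0.02895402 -0.14320508]
 [ 0.14363498 -0.01334612 -0.98954074]
[... 866 characters left out ...]
315696e-04,
        6.76911067e+01, -1.02268324e+01]), 'qvel': array([ 0.05201108, -0.06104788,  0.03761849, -0.09232623,  0.05742779,
        0.07714906]), 'tau': array([-8.93867818e-04, -4.40022039e+01, -1.76990783e+01,  6.34802110e-02,
        5.04543108e-02, -3.74664950e-06]), 'position': array([ 0.15997645, -0.60413817,  0.236535  ]), 'tcp_rot': array([[ 9.66696976e-01,  2.55923730e-01, -1.66711051e-05],
       [ 2.55923730e-01, -9.66696974e-01,  6.65881615e-05],
       [ 9.25583802e-07, -6.86371058e-05, -9.99999998e-01]]), 'force': array([ 0.53577599,  0.22133896, -0.67749317]), 'moment': array([ 0.03350057, -0.0221955 ,  0.05140754]), 'grasp_force': 0.0, 'opening': 1.0004347952548815}
```

```bash
python3 - <<'E'
import cv2
a=cv2.imread("pics/top0.png")[130:350,200:500]; b=cv2.imread("pics/side0.png")[130:350,200:500]
cv2.imwrite("pics/topz.png",cv2.resize(a,(800,587),interpolation=cv2.INTER_CUBIC)); cv2.imwrite("pics/sidez.png",cv2.resize(b,(800,587),interpolation=cv2.INTER_CUBIC))
E
```

```text
(no output)
```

View pics/topz.png

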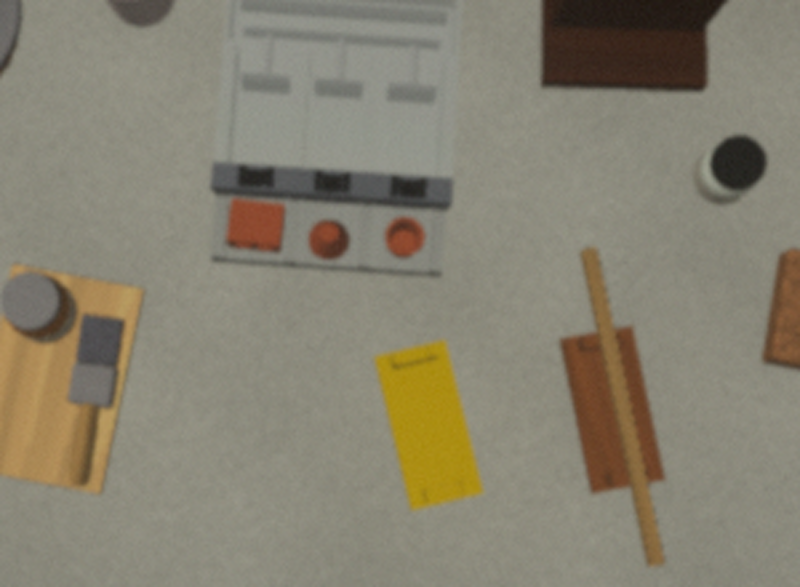

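View pics/sidez.png

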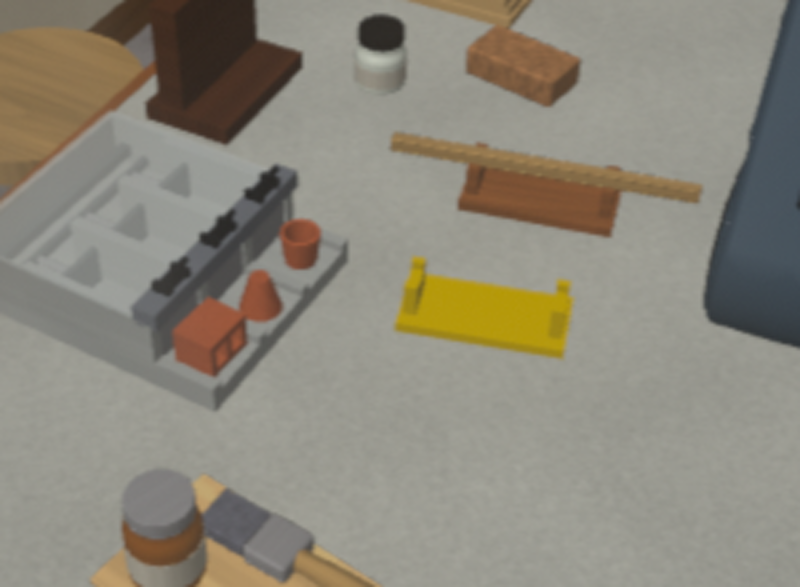

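The brick stands in the left lane: brick at top crop (256,225), which is full-frame (296,214), with the cone in the middle lane and the pot in the right. The real rest is the brown one holding the stick, at top crop (612,410). The yellow look-alike is at (430,425). The stick has no look-alike apart from the brush at (85,440).

Next I triangulate the stick ends and fit the box pose.

```bash
cat > geo.py <<'E'
import numpy as np, cv2
from scipy.optimize import least_squares
from rig import bot
def proj(p,X):
    c=np.asarray(X)@np.asarray(p["R"]).T+p["t"]
    return np.stack([p["fx"]*c[...,0]/c[...,2]+p["cx"],p["fy"]*c[...,1]/c[...,2]+p["cy"]],-1)
def z2f(uv): return (np.array(uv,float)+.5)/(800/300)-.5+[200,130]
def fit_box(x,P): # P: box frame mm
    c,s=np.cos(x[2]),np.sin(x[2]); P=np.asarray(P)/1000
    return np.stack([x[0]+c*P[:,0]-s*P[:,1],x[1]+s*P[:,0]+c*P[:,1],P[:,2]],-1)
E
python3 - <<'E'
from geo import *
T=bot.capture("top");S=bot.capture("side")
def pin(p,q): return [np.round(d["centre"],1).tolist()+[round(d["confidence"],2)] for d in bot.pinpoint(p,q)]
for q in("box_ledge","box_beam","brick","stick_tip","stick","rest"): print(q,pin(T,q),pin(S,q))
# box
obs=[(T,(-60,111,20),(213,261)),(T,(-60,-111,20),(440,273)),(S,(-60,111,20),(214,389)),(S,(-60,-111,20),(346,240)),
 (T,(-6,111,86),(213,190)),(T,(-6,-111,86),(450,206)),(T,(18,111,86),(215,163)),(T,(18,-111,86),(453,178)),
 (S,(-6,111,86),(150,305)),(S,(-6,-111,86),(290,185))]
def res(x): return np.concatenate([(proj(p,fit_box(x,[P]))[0]-z2f(uv)) for p,P,uv in obs])
r=least_squares(res,[.7,.02,0],loss="soft_l1");print("box",r.x,np.degrees(r.x[2]));print(res(r.x).reshape(-1,2).round(1).tolist())
np.save("box.npy",r.x)
def tri(a,b):
    return least_squares(lambda X:np.concatenate([proj(T,X)-a,proj(S,X)-b]),[.5,-.2,.04])
for n,a,b in(("far",(590,251),(395,142)),("near",(655,563),(698,192))):
    q=tri(z2f(a),z2f(b));print(n,q.x.round(4),q.fun.round(1))
for n,p in(("T",T),("S",S)):
    for d in bot.silhouettes(p,"stick")[:2]:
        m=d["pixels"]; print(n,d["confidence"],m.sum(),cv2.minAreaRect(np.argwhere(m)[:,::-1].astype(np.float32)))
E
```

```text
box_ledge [[321.3, 228.7, 0.8], [427.7, 282.9, 0.46]] [[305.5, 251.7, 0.84]]
box_beam [[322.9, 197.3, 0.67]] [[280.8, 217.9, 0.74], [307.2, 341.7, 0.73], [258.6, 440.4, 0.32]]
brick [[297.8, 213.8, 0.83], [469.9, 200.5, 0.46]] [[280.8, 262.5, 0.88]]
stick_tip [[418.5, 221.9, 0.79]] [[346.0, 182.1, 0.9]]
stick [[434.5, 280.2, 0.6]] [[403.8, 191.6, 0.85]]
rest [[430.2, 281.2, 0.83], [360.7, 285.6, 0.6], [469.8, 198.6, 0.41], [324.9, 197.6, 0.24]] [[398.2, 202.1, 0.89], [381.4, 251.1, 0.72]]
box [ 0.68056011  0.00689439 -0.0351155 ] -2.0119700748874463
[[-0.6, -1.3], [1.0, -0.2], [0.3, 2.3], [0.9, 1.2], [-0.9, -1.1], [0.9, -1.3], [-0.9, -0.6], [0.2, -0.3], [2.0, 4.0], [2.8, -5.8]]
far [ 0.6385 -0.2402  0.0373] [ 0.  0. -0. -0.]
near [ 0.3489 -0.299   0.0426] [-0.  -0.2  0.2  0. ]
T 0.89 802 ((433.1717834472656, 281.35711669921875), (121.5972900390625, 7.471063137054443), 77.98851776123047)
S 0.85 921 ((404.50982666015625, 192.4444580078125), (117.24874877929688, 8.862122535705566), 10.042021751403809)
```

```bash
cat > ov.py <<'E'
from geo import *
import itertools
T=bot.capture("top");S=bot.capture("side")
obs=[(T,(-60,111,20),z2f((213,261))),(T,(-60,-111,20),z2f((440,273))),(S,(-60,111,20),z2f((214,389))),(S,(-60,-111,20),z2f((346,240))),
 (T,(-6,111,86),z2f((213,190))),(T,(-6,-111,86),z2f((450,206))),(T,(18,111,86),z2f((215,163))),(T,(18,-111,86),z2f((453,178))),
 (T,(-60,0,20),np.array([321.3,228.7])),(S,(-60,0,20),np.array([305.8,252])),(T,(6,0,86),np.array([323,197.3])),(S,(6,0,86),np.array([281.2,217]))]
def res(x): return np.concatenate([(proj(p,fit_box(x,[P]))[0]-uv) for p,P,uv in obs])
r=least_squares(res,[.7,.02,0],loss="soft_l1");B=r.x;print("box",B,np.degrees(B[2]));print(res(B).reshape(-1,2).round(1).tolist())
np.save("box.npy",B)
ob=[(T,z2f((590,251)),150),(T,z2f((655,563)),-150),(S,z2f((395,142)),150),(S,z2f((698,192)),-150),(T,np.array([434.5,280.2]),0),(S,np.array([403.8,191.6]),0)]
def rs(x): return np.concatenate([(proj(p,fit_box([x[0],x[1],x[2]],[(l,0,x[3]*1000)]))[0]-uv) for p,uv,l in ob])
r=least_squares(rs,[.5,-.27,.2,.04],loss="soft_l1");K=r.x;print("stick",K,np.degrees(K[2]));print(rs(K).reshape(-1,2).round(1).tolist())
R=[]
for p,c in((T,0),(S,1)):
    im=cv2.resize(p["image"][130:350,200:500],(800,587),interpolation=cv2.INTER_CUBIC)
    def line(x,pts,col):
        q=((proj(p,fit_box(x,pts))-[200,130]+.5)*800/300-.5); cv2.polylines(im,[np.round(q).astype(int)],False,col,1)
    line(B,[(-60,-111,20),(-60,111,20),(150,111,20)],(255,0,0))
    line(B,[(-6,-111,86),(-6,111,86),(18,111,86),(18,-111,86),(-6,-111,86)],(255,0,0))
    for y in(-70,0,70): line(B,[(-60,y,20),(0,y,20)],(0,255,0)); line(B,[(6,y,88),(-7,y,115)],(0,255,255))
    line(K,[(-150,-7,1000*K[3]+7),(150,-7,1000*K[3]+7),(150,7,1000*K[3]+7),(-150,7,1000*K[3]+7),(-150,-7,1000*K[3]+7)],(255,255,0))
    for x in(-65,65): line(K,[(x,-13,42),(x,13,42)],(255,0,255))
    line(K,[(-75,-35,10),(75,-35,10),(75,35,10),(-75,35,10),(-75,-35,10)],(255,0,255))
    cv2.imwrite(f"pics/ov{c}.png",im)
E
python3 ov.py
```

```text
box [ 0.68038196  0.00779525 -0.03384628] -1.9392489434137878
[[-0.9, -1.2], [0.7, -0.2], [0.3, 2.6], [0.8, 1.4], [-1.2, -1.0], [0.5, -1.3], [-1.3, -0.4], [-0.1, -0.3], [0.8, 0.4], [0.8, -4.0], [1.0, 0.7], [0.4, 0.6]]
stick [ 0.49439594 -0.2720391   0.2106914   0.03815123] 12.07172822176171
[[0.3, -1.0], [1.3, 0.3], [-0.8, -0.6], [0.9, 0.6], [-0.8, 0.8], [-0.5, 0.4]]
```

View pics/ov0.png

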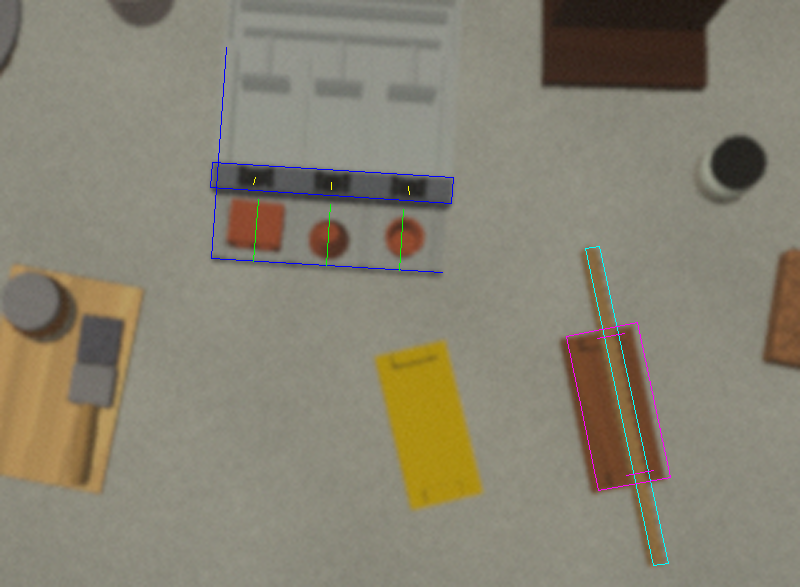

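View pics/ov1.png

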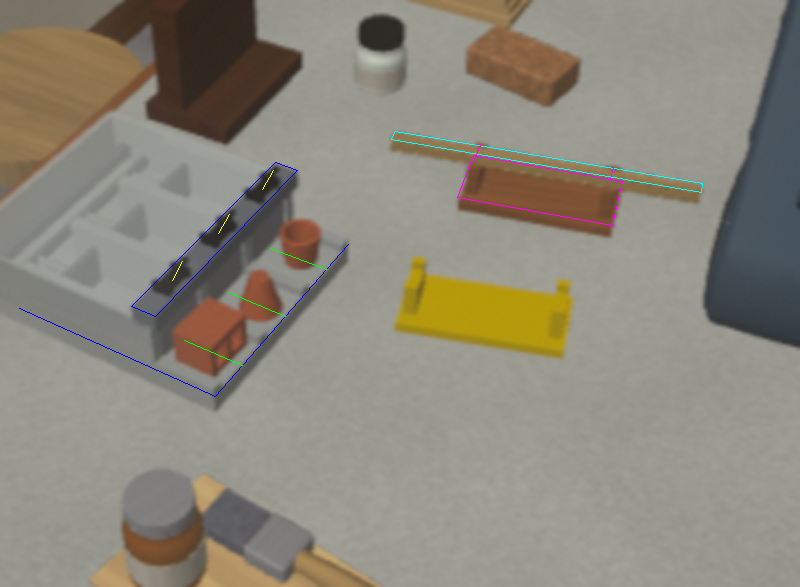

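The overlays fit to about 2 mm, apart from the stick, which sits about 3 mm towards +y of the fit. The stick top ran (585,247)→(668,565) in the drawing against (590,250)→(655,563) in the picture. I'll use stick middle ≈ (0.494, -0.2695) and yaw 11.5°, and grip it 40 mm behind the middle.

```bash
cat > go.py <<'E'
import sys,numpy as np
from scipy.spatial.transform import Rotation as Ro
from rig import bot
# target x y z yaw(deg), tool down -> total delta with rotation done AFTER shifts (start frame), mm/rad
def go(x,y,z,yaw):
    s=bot.read_state();R=np.array(s["tcp_rot"]);c,k=np.cos(np.radians(yaw)),np.sin(np.radians(yaw))
    G=np.array([[c,k,0],[k,-c,0],[0,0,-1]])
    print("t",round(s["time_s"],2),"pos",s["position"].round(4),"yaw",np.degrees(np.arctan2(R[1,0],R[0,0])).round(2),"F",np.round(s["force"],1),"open",round(s["opening"],3),"grip",round(s["grasp_force"],1))
    d=np.array([x,y,z])-s["position"]
    print("shift start-frame",(R.T@d*1e3).round(1),"shift end-frame",(G.T@d*1e3).round(1),"turn",Ro.from_matrix(R.T@G).as_rotvec().round(4))
if __name__=="__main__": go(*map(float,sys.argv[1:]))
E
python3 go.py 0.455 -0.2775 0.14 11.5
```

```text
t 1.9 pos [ 0.16   -0.6041  0.2365] yaw 14.83 F [ 0.1  0.7 -0.4] open 1.001 grip 0.0
shift start-frame [ 368.8 -240.3   96.6] shift end-frame [ 354.2 -261.3   96.5] turn [-0.0001 -0.      0.0581]
```

Request:
{"op": "play_rows", "data": {
  "moves": [
    [[0,0,0,0,0,0.058],[35,-26,0,0,0,0],[35,-26,0,0,0,0],[35,-26,0,0,0,0],[35,-26,0,0,0,0]]
  ],
  "fingers": 1
}}

```text
time_s: 2.4
position: [0.2772, -0.4731, 0.2366]
tcp_rot: [[0.98, 0.199, 0.0], [0.199, -0.98, -0.0], [0.0, 0.0, -1.0]]
force: [-0.1, -0.3, -0.5]
opening: 1.003
grasp_force: 0.0
```

Request:
{"op": "play_rows", "data": {
  "moves": [
    [[35,-26,0,0,0,0],[35,-26,0,0,0,0],[35,-26,0,0,0,0],[35,-26,20,0,0,0],[35,-26,20,0,0,0]]
  ]
}}

```text
time_s: 2.9
position: [0.4235, -0.3113, 0.197]
tcp_rot: [[0.98, 0.199, 0.002], [0.199, -0.98, -0.002], [0.002, 0.003, -1.0]]
force: [0.8, -0.1, 0.1]
opening: 1.002
grasp_force: 0.0
```

Request:
{"op": "play_rows", "data": {
  "moves": [
    [[35,-26,20,0,0,0],[0,0,20,0,0,0],[0,0,10,0,0,0],[0,0,0,0,0,0],[0,0,0,0,0,0]]
  ]
}}

```text
time_s: 3.4
position: [0.451, -0.2807, 0.147]
tcp_rot: [[0.98, 0.198, 0.001], [0.198, -0.98, -0.001], [0.0, 0.001, -1.0]]
force: [0.8, 0.5, -0.9]
opening: 1.0
grasp_force: 0.0
```

```bash
python3 go.py 0.455 -0.2775 0.036 11.5; python3 - <<'E'
from geo import *
S=bot.capture("side");T=bot.capture("top")
a=S["image"][130:240,310:480];b=T["image"][200:360,400:500]
a=cv2.resize(a,None,fx=3.6,fy=3.6,interpolation=cv2.INTER_CUBIC);cv2.imwrite("pics/near.png",a)
g=lambda z:proj(S,np.array([bot.read_state()["position"]+[0,0,z]]))
print(g(0))
E
```

```text
t 3.4 pos [ 0.451  -0.2807  0.147 ] yaw 11.42 F [ 0.8  0.5 -0.9] open 1.0 grip 0.0
shift start-frame [  4.5  -2.4 111. ] shift end-frame [  4.6  -2.3 111. ] turn [ 0.0007 -0.0004 -0.0014]
[[425.49475885 159.69598471]]
```

View pics/near.png

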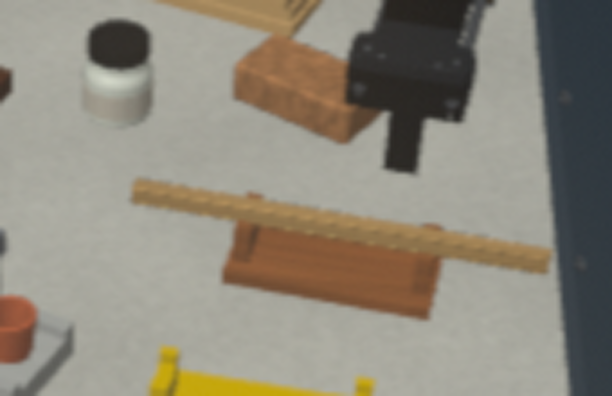

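The near crop shows the open fingers above the brown rest's stick, clear of the sander. The choice is confirmed, so I go down.

Request:
{"op": "play_rows", "data": {
  "moves": [
    [[5,-2,10,0,0,0],[0,0,25,0,0,0],[0,0,25,0,0,0],[0,0,25,0,0,0],[0,0,15,0,0,0]]
  ]
}}

```text
time_s: 4.0
position: [0.4551, -0.2764, 0.0449]
tcp_rot: [[0.98, 0.199, -0.001], [0.199, -0.98, 0.001], [-0.001, -0.001, -1.0]]
force: [-0.6, 0.3, 0.2]
opening: 1.001
grasp_force: 0.0
```

Request:
{"op": "play_rows", "data": {
  "moves": [
    [[0,0,10,0,0,0],[0,0,0,0,0,0],[0,0,0,0,0,0],[0,0,0,0,0,0]]
  ]
}}

```text
time_s: 4.4
position: [0.4561, -0.2771, 0.0374]
tcp_rot: [[0.98, 0.199, 0.001], [0.199, -0.98, -0.001], [0.001, 0.002, -1.0]]
force: [-0.1, -0.3, 0.1]
opening: 0.999
grasp_force: 0.0
```

```bash
python3 go.py 0.455 -0.2775 0.036 11.5; python3 - <<'E'
from geo import *
S=bot.capture("side");T=bot.capture("top")
s=bot.read_state();R=np.array(s["tcp_rot"])
a=S["image"][130:240,310:480];b=T["image"][210:360,380:500]
a=cv2.resize(a,None,fx=3.5,fy=3.5,interpolation=cv2.INTER_CUBIC)
b=cv2.resize(b,(200,250),interpolation=cv2.INTER_CUBIC)
c=np.zeros((385,800,3),np.uint8);c[:,:595]=a;c[:250,600:]=b
cv2.imwrite("pics/near2.png",c)
E
```

```text
t 4.4 pos [ 0.4561 -0.2771  0.0374] yaw 11.5 F [-0.1 -0.3  0.1] open 0.999 grip 0.0
shift start-frame [-1.2  0.1  1.4] shift end-frame [-1.2  0.1  1.4] turn [ 0.0016 -0.0011  0.    ]
```

View pics/near2.png

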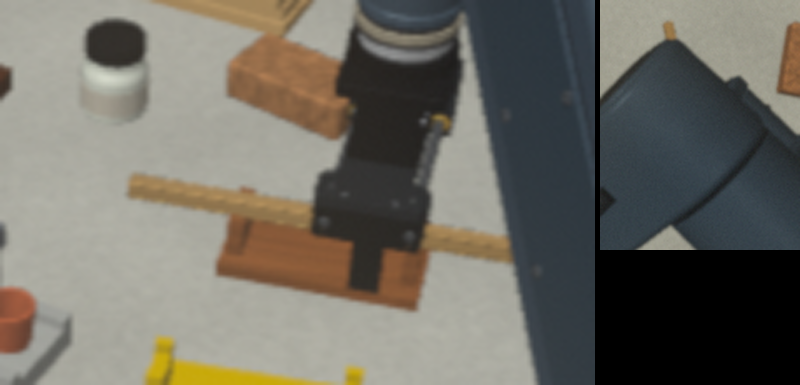

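The fingers straddle the stick between the saddles. I close the gripper.

Request:
{"op": "play_rows", "data": {
  "moves": [
    [[0,0,0,0,0,0],[0,0,0,0,0,0],[0,0,0,0,0,0],[0,0,0,0,0,0],[0,0,0,0,0,0]]
  ],
  "fingers": -1
}}

```text
time_s: 5.0
position: [0.4556, -0.2766, 0.0365]
tcp_rot: [[0.98, 0.199, -0.0], [0.199, -0.98, 0.0], [-0.0, -0.0, -1.0]]
force: [-0.1, 0.8, 0.1]
opening: 0.631
grasp_force: 0.0
```

Request:
{"op": "play_rows", "data": {
  "moves": [
    [[0,0,0,0,0,0],[0,0,0,0,0,0],[0,0,0,0,0,0],[0,0,0,0,0,0],[0,0,0,0,0,0]]
  ]
}}

```text
time_s: 5.5
position: [0.4556, -0.2766, 0.0365]
tcp_rot: [[0.98, 0.199, -0.0], [0.199, -0.98, -0.0], [-0.0, 0.0, -1.0]]
force: [0.9, -0.8, -1.1]
opening: 0.175
grasp_force: 0.1
```

```bash
python3 - <<'E'
from rig import bot
s=bot.read_state();print(s["joint_positions"].round(2).tolist(),s["position"].round(4),s["force"].round(1),s["opening"],s["grasp_force"])
E
```

```text
[-43.29, 41.55, 103.43, -0.0, 35.02, 35.21] [ 0.4556 -0.2766  0.0365] [ 0.9 -0.8 -1.1] 0.17529970797006192 0.05718637537484028
```

Request:
{"op": "play_rows", "data": {
  "moves": [
    [[0,0,0,0,0,0],[0,0,0,0,0,0],[0,0,0,0,0,0]]
  ]
}}

```text
time_s: 5.8
position: [0.4556, -0.2766, 0.0365]
tcp_rot: [[0.98, 0.199, 0.0], [0.199, -0.98, 0.0], [0.0, -0.0, -1.0]]
force: [0.8, 0.6, -0.1]
opening: 0.157
grasp_force: 30.0
```

Request:
{"op": "play_rows", "data": {
  "moves": [
    [[0,0,-10,0,0,0],[0,0,-20,0,0,0],[0,0,-30,0,0,0],[0,0,-40,0,0,0],[0,0,0,0,0,0]]
  ]
}}

```text
time_s: 6.3
position: [0.4582, -0.2788, 0.1417]
tcp_rot: [[0.98, 0.2, 0.008], [0.2, -0.98, -0.007], [0.006, 0.009, -1.0]]
force: [-0.4, -1.0, -1.2]
opening: 0.156
grasp_force: 30.0
```

```bash
cat > tip.py <<'E'
from geo import *
T=bot.capture("top");S=bot.capture("side");s=bot.read_state();R=np.array(s["tcp_rot"])
def best(p): 
    L=bot.pinpoint(p,"stick_tip");print([(np.round(d["centre"],1).tolist(),round(d["confidence"],2)) for d in L]); 
    e=proj(p,s["position"]+R@[.19,0,-.005]); print("expect",e.round(1))
    return min(L,key=lambda d:np.hypot(*(d["centre"]-e)))["centre"] if L else e
a,b=best(T),best(S)
q=least_squares(lambda X:np.concatenate([proj(T,X)-a,proj(S,X)-b]),s["position"])
print("tip",q.x.round(4),q.fun.round(1),"in tool",(R.T@(q.x-s["position"])*1e3).round(1))
B=np.load("box.npy");c,k=np.cos(B[2]),np.sin(B[2]);d=q.x[:2]-B[:2];print("in box",c*d[0]+k*d[1],-k*d[0]+c*d[1],q.x[2])
for p in(T,S):
    for m in bot.silhouettes(p,"stick")[:1]: print(m["confidence"],cv2.minAreaRect(np.argwhere(m["pixels"])[:,::-1].astype(np.float32)))
E
python3 tip.py;python3 go.py 0.4556 -0.2766 0.0365 11.48
```

```text
[([429.6, 217.0], 0.89), ([299.0, 219.4], 0.25)]
expect [429.4 214.1]
[([349.7, 148.9], 0.86)]
expect [347.2 149.1]
tip [ 0.6349 -0.2388  0.146 ] [-0.  -0.1  0.1  0. ] in tool [182.9  -1.6  -7.8]
in box -0.03715803006489587 -0.24801370449400678 0.14603689530104816
0.93 ((436.51922607421875, 243.59616088867188), (62.5610466003418, 7.060181617736816), 78.69007110595703)
0.81 ((403.62164306640625, 158.270263671875), (115.07928466796875, 9.535140991210938), 9.462322235107422)
t 6.6 pos [ 0.4547 -0.2759  0.1354] yaw 11.5 F [ 0.1 -0.8 -0.9] open 0.155 grip 30.0
shift start-frame [ 0.9  1.2 98.8] shift end-frame [ 0.7  0.9 98.9] turn [-0.0025  0.0018  0.0004]
```

The grip is firm at 30 N. The tip lies about 185 mm ahead of the TCP. I carry the stick to a point in front of the left lane.

```bash
python3 go.py 0.4096 0.0869 0.1354 -2
```

```text
t 6.6 pos [ 0.4547 -0.2759  0.1354] yaw 11.5 F [ 0.1 -0.8 -0.9] open 0.155 grip 30.0
shift start-frame [  28.1 -364.5    0.8] shift end-frame [ -57.8 -361.    -0. ] turn [-0.0023  0.0021  0.2356]
```

Request:
{"op": "play_rows", "data": {
  "moves": [
    [[-20,0,0,0,0,0.0796],[-20,-20,0,0,0,0.08],[0,-35,0,0,0,0.076],[0,-40,0,0,0,0],[0,-40,0,0,0,0]]
  ]
}}

```text
time_s: 7.1
position: [0.4141, -0.147, 0.1355]
tcp_rot: [[0.999, -0.037, -0.002], [-0.037, -0.999, 0.002], [-0.002, -0.001, -1.0]]
force: [0.3, 1.2, -1.9]
opening: 0.157
grasp_force: 30.0
```

Request:
{"op": "play_rows", "data": {
  "moves": [
    [[0,-40,0,0,0,0],[-5,-40,0,0,0,0],[-5,-40,0,0,0,0],[-5,-40,0,0,0,0],[0,-40,0,0,0,0]]
  ]
}}

```text
time_s: 7.6
position: [0.4052, 0.0538, 0.1356]
tcp_rot: [[0.999, -0.035, -0.004], [-0.035, -0.999, 0.001], [-0.004, -0.0, -1.0]]
force: [-0.2, -0.7, -0.5]
opening: 0.159
grasp_force: 30.0
```

Request:
{"op": "play_rows", "data": {
  "moves": [
    [[0,-20,0,0,0,0],[0,0,0,0,0,0],[0,0,0,0,0,0]]
  ]
}}

```text
time_s: 7.9
position: [0.4073, 0.0723, 0.1359]
tcp_rot: [[0.999, -0.033, -0.002], [-0.033, -0.999, -0.0], [-0.002, 0.0, -1.0]]
force: [-0.1, -0.6, -1.2]
opening: 0.157
grasp_force: 30.0
```

```bash
python3 go.py 0.4096 0.0869 0.034 -2; python3 tip.py
```

```text
t 7.9 pos [0.4073 0.0723 0.1359] yaw -1.91 F [-0.1 -0.6 -1.2] open 0.157 grip 30.0
shift start-frame [  1.9 -14.7 101.9] shift end-frame [  1.8 -14.7 101.9] turn [0.0001 0.0015 0.0016]
[([296.7, 231.6], 0.79)]
expect [298.7 229.2]
[([303.0, 226.8], 0.98), ([262.6, 340.9], 0.18)]
expect [301.4 226.6]
tip [0.591  0.0687 0.1464] [-0. -0.  0.  0.] in tool [183.2  -3.9 -10.4]
in box -0.09142536193564456 0.05787228492784357 0.14640355795019938
0.74 ((325.599609375, 174.5066375732422), (89.86717224121094, 111.08673095703125), 3.814074993133545)
0.65 ((367.96026611328125, 254.6016387939453), (144.099365234375, 10.056828498840332), 21.336856842041016)
```

Request:
{"op": "play_rows", "data": {
  "moves": [
    [[0,-13,0,0,0,0],[0,0,25,0,0,0],[0,0,30,0,0,0],[0,0,25,0,0,0],[0,0,20,0,0,0]]
  ]
}}

```text
time_s: 8.7
position: [0.4083, 0.0846, 0.0354]
tcp_rot: [[0.999, -0.036, -0.0], [-0.036, -0.999, 0.0], [-0.0, -0.0, -1.0]]
force: [-0.2, -0.4, -0.4]
opening: 0.158
grasp_force: 30.0
```

Request:
{"op": "play_rows", "data": {
  "moves": [
    [[0,0,0,0,0,0],[0,0,0,0,0,0]]
  ]
}}

```text
time_s: 8.9
position: [0.4082, 0.0848, 0.0365]
tcp_rot: [[0.999, -0.036, -0.001], [-0.036, -0.999, 0.0], [-0.001, -0.0, -1.0]]
force: [0.0, -0.3, -0.1]
opening: 0.155
grasp_force: 30.0
```

```bash
python3 tip.py; python3 go.py 0.4096 0.0869 0.034 -2;python3 - <<'E'
from geo import *
S=bot.capture("side");T=bot.capture("top")
a=cv2.resize(S["image"][190:330,220:420],None,fx=4,fy=4,interpolation=cv2.INTER_CUBIC)[:, :800]
cv2.imwrite("pics/pre.png",a)
b=cv2.resize(T["image"][170:270,250:400],None,fx=5.3,fy=5.3,interpolation=cv2.INTER_CUBIC)
cv2.imwrite("pics/pret.png",b)
E
```

```text
[([292.0, 238.3], 0.82), ([323.7, 198.0], 0.38), ([212.8, 245.1], 0.22)]
expect [294.6 235.3]
[([300.3, 263.4], 0.75)]
expect [299.4 262.8]
tip [0.5911 0.0846 0.05  ] [-0.2 -0.5  0.5  0.1] in tool [182.2  -6.1 -12.4]
in box -0.09184541071789634 0.07374326986229963 0.05004080045948426
0.83 ((292.437744140625, 262.4961242675781), (7.5477728843688965, 53.333438873291016), 3.5763344764709473)
0.7 ((362.3605041503906, 290.6535339355469), (136.69171142578125, 8.791339874267578), 23.070411682128906)
t 9.2 pos [0.4088 0.0851 0.0374] yaw -2.0 F [ 0.6 -0.5 -1.2] open 0.156 grip 30.0
shift start-frame [ 0.8 -1.9  3.4] shift end-frame [ 0.8 -1.9  3.4] turn [ 0.0001 -0.002   0.0001]
```

View pics/pre.png

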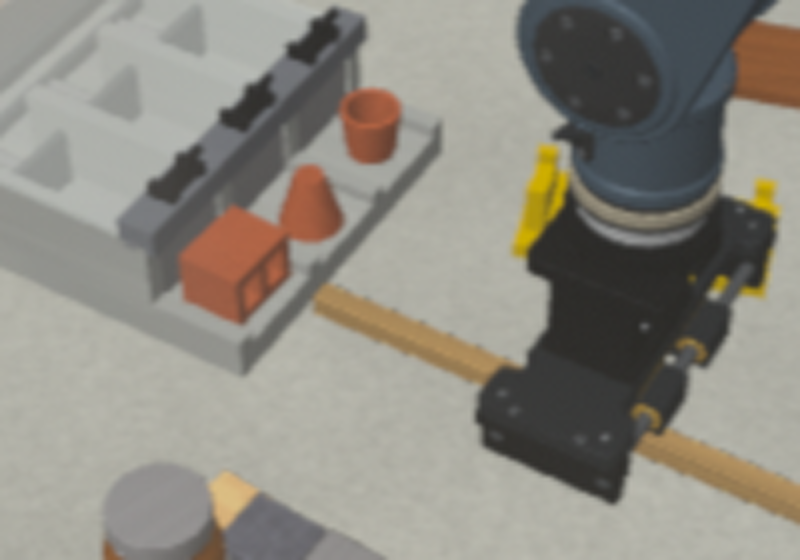

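View pics/pret.png

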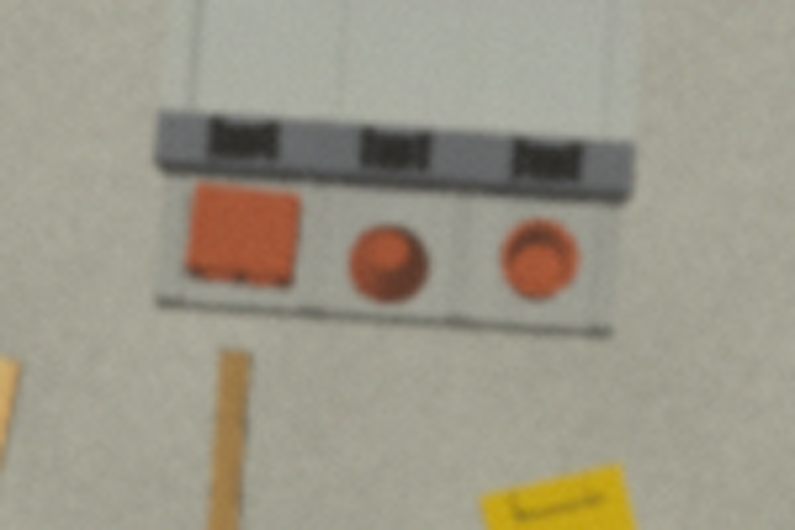

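Side picture: the stick tip at crop (320,300) lies ahead of the brick, whose face is at (265,285). Top picture: the tip at (236,350) points at the middle of the brick's near face at about (241,278), and the flap is behind it. I check the tip height before pushing.

```bash
python3 - <<'E'
from geo import *
T=bot.capture("top");S=bot.capture("side");s=bot.read_state();R=np.array(s["tcp_rot"])
for t in([183,0,-5],[183,-4,-5],[183,-4,-10],[183,-4,-12]):
    X=s["position"]+R@(np.array(t)/1e3);print(t,proj(T,X).round(1),proj(S,X).round(1))
# rear part and front part of stick centreline in side view
m=bot.silhouettes(S,"stick")[0]["pixels"]
for c in(305,320,330,395,405,415):
    r=np.flatnonzero(m[:,c]);print(c,(r.min(),r.max()) if len(r) else None)
for l in(183,150,100,-20,-60,-90,-110):
    for h in(-12,2): 
        print(l,h,proj(S,s["position"]+R@(np.array([l,-3*l/183,h])/1e3)).round(1),end=" ")
    print()
E
```

```text
[183, 0, -5] [294.3 238.3] [302.1 264.3]
[183, -4, -5] [292.7 238.2] [301.2 265.4]
[183, -4, -10] [292.6 237.9] [301.1 263.9]
[183, -4, -12] [292.5 237.8] [301.1 263.2]
305 (np.int64(263), np.int64(270))
320 (np.int64(269), np.int64(276))
330 (np.int64(273), np.int64(281))
395 (np.int64(300), np.int64(310))
405 (np.int64(305), np.int64(314))
415 (np.int64(310), np.int64(318))
183 -12 [301.3 263. ] 183 2 [301.5 267.3] 
150 -12 [314.2 268.3] 150 2 [314.3 272.7] 
100 -12 [334.2 276.5] 100 2 [334.1 280.9] 
-20 -12 [385.  297.5] -20 2 [384.5 301.9] 
-60 -12 [402.8 304.9] -60 2 [402.2 309.3] 
-90 -12 [416.5 310.6] -90 2 [415.8 315. ] 
-110 -12 [425.8 314.4] -110 2 [425.  318.8]
```

Request:
{"op": "play_rows", "data": {
  "moves": [
    [[8,0,4,0,0,0],[8,0,0,0,0,0],[5,0,0,0,0,0],[4,0,0,0,0,0],[4,0,0,0,0,0]]
  ]
}}

```text
time_s: 9.95
position: [0.4376, 0.0841, 0.0325]
tcp_rot: [[0.999, -0.035, -0.0], [-0.035, -0.999, 0.0], [-0.0, -0.0, -1.0]]
force: [0.3, 0.1, -0.9]
opening: 0.156
grasp_force: 30.0
```

Request:
{"op": "play_rows", "data": {
  "moves": [
    [[4,0,0,0,0,0],[4,0,0,0,0,0],[4,0,0,0,0,0],[4,0,0,0,0,0],[4,0,0,0,0,0]]
  ]
}}

```text
time_s: 10.45
position: [0.4569, 0.0835, 0.0325]
tcp_rot: [[0.999, -0.035, -0.001], [-0.035, -0.999, 0.0], [-0.001, -0.0, -1.0]]
force: [-3.3, -0.0, -0.2]
opening: 0.155
grasp_force: 30.0
```

Request:
{"op": "play_rows", "data": {
  "moves": [
    [[4,0,0,0,0,0],[4,0,0,0,0,0],[4,0,0,0,0,0],[4,0,0,0,0,0],[4,0,0,0,0,0]]
  ]
}}

```text
time_s: 10.95
position: [0.4772, 0.0828, 0.0325]
tcp_rot: [[0.999, -0.035, -0.001], [-0.035, -0.999, 0.0], [-0.001, -0.0, -1.0]]
force: [-4.1, 0.7, -0.5]
opening: 0.157
grasp_force: 30.0
```

```bash
python3 go.py 0.4096 0.0869 0.034 -2;python3 - <<'E'
from geo import *
S=bot.capture("side");T=bot.capture("top")
a=cv2.resize(S["image"][190:300,220:360],(400,314),interpolation=cv2.INTER_CUBIC)
b=cv2.resize(T["image"][170:270,250:377],(400,314),interpolation=cv2.INTER_CUBIC)
cv2.imwrite("pics/push.png",np.hstack([a,b]))
E
```

```text
t 10.95 pos [0.4772 0.0828 0.0325] yaw -1.98 F [-4.1  0.7 -0.5] open 0.157 grip 30.0
shift start-frame [-67.7  -1.8  -1.5] shift end-frame [-67.7  -1.8  -1.5] turn [-0.      0.0005  0.0003]
```

View pics/push.png

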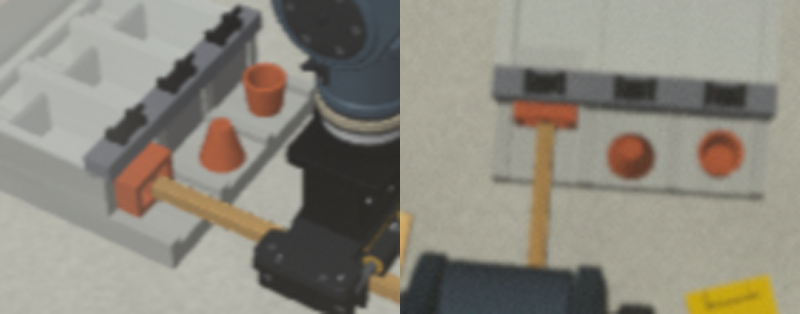

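The brick is centred on the stick, in the left lane mouth, with the flap opening and about 4 N of sliding force. I push on.

Request:
{"op": "play_rows", "data": {
  "moves": [
    [[4,0,0,0,0,0],[4,0,0,0,0,0],[4,0,0,0,0,0],[4,0,0,0,0,0],[4,0,0,0,0,0]]
  ]
}}

```text
time_s: 11.55
position: [0.498, 0.082, 0.0326]
tcp_rot: [[0.999, -0.035, 0.001], [-0.035, -0.999, -0.0], [0.001, 0.0, -1.0]]
force: [-2.4, -0.4, -0.7]
opening: 0.156
grasp_force: 30.0
```

Request:
{"op": "play_rows", "data": {
  "moves": [
    [[4,0,0,0,0,0],[4,0,0,0,0,0],[4,0,0,0,0,0],[4,0,0,0,0,0],[4,0,0,0,0,0]]
  ]
}}

```text
time_s: 12.05
position: [0.5175, 0.0813, 0.0326]
tcp_rot: [[0.999, -0.035, 0.0], [-0.035, -0.999, 0.0], [0.0, -0.0, -1.0]]
force: [-1.5, 0.3, -0.7]
opening: 0.156
grasp_force: 30.0
```

Request:
{"op": "play_rows", "data": {
  "moves": [
    [[4,0,0,0,0,0],[4,0,0,0,0,0],[4,0,0,0,0,0],[4,0,0,0,0,0],[3,0,0,0,0,0]]
  ]
}}

```text
time_s: 12.55
position: [0.5366, 0.0807, 0.0326]
tcp_rot: [[0.999, -0.035, 0.0], [-0.035, -0.999, 0.0], [0.0, -0.0, -1.0]]
force: [-2.4, -1.0, -1.0]
opening: 0.157
grasp_force: 30.0
```

Request:
{"op": "play_rows", "data": {
  "moves": [
    [[3,0,0,0,0,0],[3,0,0,0,0,0],[2,0,0,0,0,0],[1,0,0,0,0,0]]
  ]
}}

```text
time_s: 12.95
position: [0.5454, 0.0803, 0.0325]
tcp_rot: [[0.999, -0.035, 0.0], [-0.035, -0.999, 0.0], [0.0, -0.0, -1.0]]
force: [-0.6, 0.1, -1.1]
opening: 0.155
grasp_force: 30.0
```

Request:
{"op": "play_rows", "data": {
  "moves": [
    [[1,0,0,0,0,0],[1,0,0,0,0,0],[1,0,0,0,0,0],[1,0,0,0,0,0]]
  ]
}}

```text
time_s: 13.35
position: [0.5491, 0.0802, 0.0325]
tcp_rot: [[0.999, -0.035, -0.0], [-0.035, -0.999, -0.0], [-0.0, 0.0, -1.0]]
force: [-0.2, 0.8, -1.2]
opening: 0.155
grasp_force: 30.0
```

Request:
{"op": "play_rows", "data": {
  "moves": [
    [[1,0,0,0,0,0],[1,0,0,0,0,0],[1,0,0,0,0,0],[1,0,0,0,0,0]]
  ]
}}

```text
time_s: 13.75
position: [0.5532, 0.0801, 0.0326]
tcp_rot: [[0.999, -0.035, 0.0], [-0.035, -0.999, -0.0], [0.0, 0.0, -1.0]]
force: [-0.8, 0.6, -2.0]
opening: 0.156
grasp_force: 30.0
```

Request:
{"op": "play_rows", "data": {
  "moves": [
    [[1,0,0,0,0,0],[1,0,0,0,0,0],[1,0,0,0,0,0]]
  ]
}}

```text
time_s: 14.05
position: [0.5562, 0.08, 0.0326]
tcp_rot: [[0.999, -0.035, 0.0], [-0.035, -0.999, -0.0], [0.0, 0.0, -1.0]]
force: [-1.4, 0.5, -1.3]
opening: 0.159
grasp_force: 30.0
```

Request:
{"op": "play_rows", "data": {
  "moves": [
    [[1,0,0,0,0,0],[1,0,0,0,0,0],[1,0,0,0,0,0]]
  ]
}}

```text
time_s: 14.35
position: [0.5592, 0.0799, 0.0325]
tcp_rot: [[0.999, -0.035, -0.0], [-0.035, -0.999, 0.0], [-0.0, -0.0, -1.0]]
force: [-1.7, 0.6, -2.5]
opening: 0.154
grasp_force: 30.0
```

Request:
{"op": "play_rows", "data": {
  "moves": [
    [[1,0,0,0,0,0],[1,0,0,0,0,0]]
  ]
}}

```text
time_s: 14.55
position: [0.5605, 0.0798, 0.0324]
tcp_rot: [[0.999, -0.035, -0.002], [-0.035, -0.999, 0.0], [-0.002, -0.0, -1.0]]
force: [-2.7, -0.4, -1.1]
opening: 0.157
grasp_force: 30.0
```

Request:
{"op": "play_rows", "data": {
  "moves": [
    [[1,0,0,0,0,0],[1,0,0,0,0,0]]
  ]
}}

```text
time_s: 14.75
position: [0.5607, 0.08, 0.0321]
tcp_rot: [[0.999, -0.035, -0.005], [-0.035, -0.999, 0.0], [-0.005, -0.0, -1.0]]
force: [-6.2, 0.1, -0.7]
opening: 0.155
grasp_force: 30.0
```

Request:
{"op": "play_rows", "data": {
  "moves": [
    [[1,0,0,0,0,0],[1,0,0,0,0,0]]
  ]
}}

```text
time_s: 14.95
position: [0.5619, 0.08, 0.0319]
tcp_rot: [[0.999, -0.035, -0.007], [-0.035, -0.999, 0.0], [-0.007, -0.0, -1.0]]
force: [-6.5, 0.6, -0.9]
opening: 0.157
grasp_force: 30.0
```

Stop contact at TCP x≈0.561, at about 6 N. I press on in 1 mm steps.

Request:
{"op": "play_rows", "data": {
  "moves": [
    [[1,0,0,0,0,0],[1,0,0,0,0,0]]
  ]
}}

```text
time_s: 15.15
position: [0.5633, 0.0799, 0.0318]
tcp_rot: [[0.999, -0.035, -0.008], [-0.035, -0.999, 0.0], [-0.008, -0.0, -1.0]]
force: [-7.3, 0.3, -1.4]
opening: 0.158
grasp_force: 30.0
```

Request:
{"op": "play_rows", "data": {
  "moves": [
    [[0,0,0,0,0,0]]
  ]
}}

```text
time_s: 15.25
position: [0.5634, 0.0799, 0.0318]
tcp_rot: [[0.999, -0.035, -0.008], [-0.035, -0.999, 0.0], [-0.008, -0.0, -1.0]]
force: [-7.2, -0.4, -0.6]
opening: 0.156
grasp_force: 30.0
```

Request:
{"op": "play_rows", "data": {
  "moves": [
    [[1,0,0,0,0,0],[1,0,0,0,0,0]]
  ]
}}

```text
time_s: 15.45
position: [0.5646, 0.0799, 0.0317]
tcp_rot: [[0.999, -0.035, -0.01], [-0.035, -0.999, 0.0], [-0.01, -0.0, -1.0]]
force: [-9.3, 0.6, -2.0]
opening: 0.156
grasp_force: 30.0
```

Request:
{"op": "play_rows", "data": {
  "moves": [
    [[1,0,0,0,0,0],[0,0,0,0,0,0]]
  ]
}}

```text
time_s: 15.65
position: [0.5655, 0.0799, 0.0316]
tcp_rot: [[0.999, -0.035, -0.01], [-0.035, -0.999, 0.001], [-0.01, -0.0, -1.0]]
force: [-7.7, 0.0, -0.4]
opening: 0.156
grasp_force: 30.0
```

Request:
{"op": "play_rows", "data": {
  "moves": [
    [[1,0,0,0,0,0],[0,0,0,0,0,0]]
  ]
}}

```text
time_s: 15.85
position: [0.5662, 0.0799, 0.0315]
tcp_rot: [[0.999, -0.035, -0.011], [-0.035, -0.999, 0.001], [-0.011, -0.0, -1.0]]
force: [-8.8, -0.2, -0.7]
opening: 0.161
grasp_force: 30.0
```

Request:
{"op": "play_rows", "data": {
  "moves": [
    [[0,0,0,0,0,0]]
  ]
}}

```text
time_s: 15.95
position: [0.5662, 0.0799, 0.0316]
tcp_rot: [[0.999, -0.035, -0.011], [-0.035, -0.999, 0.001], [-0.011, -0.0, -1.0]]
force: [-8.6, 0.0, -1.2]
opening: 0.153
grasp_force: 30.0
```

Request:
{"op": "play_rows", "data": {
  "moves": [
    [[0,0,0,0,0,0]]
  ]
}}

```text
time_s: 16.05
position: [0.5662, 0.0799, 0.0316]
tcp_rot: [[0.999, -0.035, -0.01], [-0.035, -0.999, 0.001], [-0.011, -0.0, -1.0]]
force: [-8.4, -0.1, -0.8]
opening: 0.152
grasp_force: 30.0
```

Request:
{"op": "play_rows", "data": {
  "moves": [
    [[1,0,0,0,0,0],[0.5,0,0,0,0,0]]
  ]
}}

```text
time_s: 16.25
position: [0.5671, 0.0799, 0.0314]
tcp_rot: [[0.999, -0.035, -0.012], [-0.035, -0.999, 0.001], [-0.012, -0.0, -1.0]]
force: [-9.1, 0.7, 0.5]
opening: 0.156
grasp_force: 30.0
```

Request:
{"op": "play_rows", "data": {
  "moves": [
    [[0,0,0,0,0,0]]
  ]
}}

```text
time_s: 16.35
position: [0.5672, 0.0799, 0.0314]
tcp_rot: [[0.999, -0.035, -0.012], [-0.035, -0.999, 0.001], [-0.012, -0.0, -1.0]]
force: [-9.6, -0.4, -0.1]
opening: 0.156
grasp_force: 30.0
```

Request:
{"op": "play_rows", "data": {
  "moves": [
    [[0,0,0,0,0,0]]
  ]
}}

```text
time_s: 16.45
position: [0.5672, 0.0799, 0.0314]
tcp_rot: [[0.999, -0.034, -0.012], [-0.034, -0.999, 0.001], [-0.012, -0.0, -1.0]]
force: [-8.9, 1.1, 0.0]
opening: 0.156
grasp_force: 30.0
```

About 6.4 mm past onset at about 9.3 N, so roughly half the travel. I draw the stick out.

Request:
{"op": "play_rows", "data": {
  "moves": [
    [[-4,0,0,0,0,0],[-6,0,0,0,0,0],[-8,0,0,0,0,0],[-8,0,0,0,0,0],[-8,0,0,0,0,0]]
  ]
}}

```text
time_s: 16.95
position: [0.5398, 0.0804, 0.0331]
tcp_rot: [[0.999, -0.035, 0.004], [-0.035, -0.999, -0.0], [0.004, 0.0, -1.0]]
force: [1.9, 0.3, -2.6]
opening: 0.156
grasp_force: 30.0
```

Request:
{"op": "play_rows", "data": {
  "moves": [
    [[-10,0,0,0,0,0],[-10,0,0,0,0,0],[-10,0,0,0,0,0],[-10,0,0,0,0,0],[-10,0,0,0,0,0]]
  ]
}}

```text
time_s: 17.45
position: [0.4878, 0.0824, 0.0327]
tcp_rot: [[0.999, -0.035, 0.0], [-0.035, -0.999, -0.0], [0.0, 0.0, -1.0]]
force: [0.3, 0.0, -0.2]
opening: 0.158
grasp_force: 30.0
```

Request:
{"op": "play_rows", "data": {
  "moves": [
    [[-15,0,0,0,0,0],[-15,0,0,0,0,0],[-15,0,0,0,0,0],[-15,0,0,0,0,0],[-10,0,0,0,0,0]]
  ]
}}

```text
time_s: 17.95
position: [0.4172, 0.0849, 0.0327]
tcp_rot: [[0.999, -0.035, -0.001], [-0.035, -0.999, 0.0], [-0.001, -0.0, -1.0]]
force: [-0.5, -0.9, -0.8]
opening: 0.154
grasp_force: 30.0
```

Request:
{"op": "play_rows", "data": {
  "moves": [
    [[0,0,-20,0,0,0],[0,0,-25,0,0,0],[0,0,-20,0,0,0],[0,0,0,0,0,0],[0,0,0,0,0,0]]
  ]
}}

```text
time_s: 18.45
position: [0.419, 0.0847, 0.0978]
tcp_rot: [[0.999, -0.035, 0.002], [-0.035, -0.999, -0.0], [0.002, 0.0, -1.0]]
force: [-0.6, -0.1, -0.3]
opening: 0.156
grasp_force: 30.0
```

```bash
python3 tip.py; python3 go.py 0.41 0.085 0.098 -2;python3 - <<'E'
from geo import *
T=bot.capture("top");S=bot.capture("side");s=bot.read_state();R=np.array(s["tcp_rot"])
for p in(T,S): print([(d["centre"],d["confidence"]) for d in bot.pinpoint(p,"brick")])
B=np.load("box.npy")
for l in((-4,70,90),(-7,70,115),(6,70,88)): print(l,proj(T,fit_box(B,[l])).round(1),proj(S,fit_box(B,[l])).round(1))
m=bot.silhouettes(S,"stick")[0]["pixels"]
for c in range(300,425,15):
    r=np.flatnonzero(m[:,c]);print(c,(r.min(),r.max()) if len(r) else None)
for l in(183,150,100,-20,-60,-90,-110):
    for h in(-12,2): print(l,h,proj(S,s["position"]+R@(np.array([l,-3*l/183,h])/1e3)).round(1),end=" ")
    print()
a=cv2.resize(S["image"][190:300,220:360],(400,314),interpolation=cv2.INTER_CUBIC)
b=cv2.resize(T["image"][150:250,250:377],(400,314),interpolation=cv2.INTER_CUBIC)
cv2.imwrite("pics/out.png",np.hstack([a,b]))
E
```

```text
[]
expect [293.7 227.5]
[([296.6, 247.5], 0.56), ([281.0, 215.1], 0.42)]
expect [294.7 242.2]
tip [0.6075 0.0776 0.0864] [ 0.5  1.3 -1.3 -0.2] in tool [189.5   0.6  10.4]
in box -0.07518496468485261 0.06725124386960049 0.0863591651679456
0.61 ((291.61468505859375, 255.00880432128906), (5.982326507568359, 52.38370895385742), 4.39870548248291)
0.55 ((359.71673583984375, 269.7222900390625), (140.4126739501953, 11.007387161254883), 21.4129695892334)
t 18.75 pos [0.4182 0.0848 0.0968] yaw -2.0 F [-0.1  0.8 -1.1] open 0.158 grip 30.0
shift start-frame [-8.2  0.1 -1.2] shift end-frame [-8.2  0.1 -1.2] turn [-0.0001  0.0018  0.    ]
[]
[]
(-4, 70, 90) [[295.1 199.8]] [[267.7 235.6]]
(-7, 70, 115) [[294.6 198.7]] [[267.9 227.7]]
(6, 70, 88) [[295.4 196. ]] [[264.1 234.7]]
300 (np.int64(243), np.int64(253))
315 (np.int64(249), np.int64(258))
330 (np.int64(255), np.int64(264))
345 None
360 None
375 None
390 (np.int64(277), np.int64(287))
405 (np.int64(283), np.int64(292))
420 (np.int64(288), np.int64(297))
183 -12 [296.4 241.8] 183 2 [296.7 246.5] 
150 -12 [309.6 247. ] 150 2 [309.8 251.7] 
100 -12 [330.2 255.2] 100 2 [330.2 259.9] 
-20 -12 [382.5 275.9] -20 2 [382.1 280.6] 
-60 -12 [401.  283.2] -60 2 [400.3 287.9] 
-90 -12 [415.1 288.8] -90 2 [414.4 293.5] 
-110 -12 [424.8 292.6] -110 2 [423.9 297.4]
```

```bash
cat > fit.py <<'E'
from geo import *
T=bot.capture("top");S=bot.capture("side");s=bot.read_state();R=np.array(s["tcp_rot"])
L=np.linspace(-.117,.183,61)
def line(x): # yaw,pitch(up +),dz
    d=np.array([np.cos(x[1]),np.sin(x[0]),-np.sin(x[1])]); return s["position"]+(L[:,None]*d+[0,0,x[2]])@R.T
mS=bot.silhouettes(S,"stick")[0]["pixels"];mT=bot.silhouettes(T,"stick")[0]["pixels"]
oS=[(c,np.flatnonzero(mS[:,c]).mean()) for c in range(290,430) if 7<=mS[:,c].sum()<=12]
oT=[(np.flatnonzero(mT[r]).mean(),r) for r in range(215,300) if 4<=mT[r].sum()<=9]
def f(x):
    X=line(x);a=proj(S,X);b=proj(T,X);i=np.argsort(a[:,0]);j=np.argsort(b[:,1])
    return np.r_[[np.interp(c,a[i,0],a[i,1])-r for c,r in oS],[np.interp(r,b[j,1],b[j,0])-c for c,r in oT]]
q=least_squares(f,[0,0,-.005],loss="soft_l1");x=q.x
print(len(oS),len(oT),oS[0],oT[0],"yaw,pitch deg",np.degrees(x[:2]).round(2),"dz",x[2].round(4),"rms",np.sqrt((q.fun**2).mean()).round(2))
X=line(x)[-1];B=np.load("box.npy");c,k=np.cos(B[2]),np.sin(B[2]);d=X[:2]-B[:2]
print("tip",X.round(4),"box",(c*d[0]+k*d[1]).round(4),(-k*d[0]+c*d[1]).round(4),"px",proj(T,X).round(1),proj(S,X).round(1))
E
python3 fit.py
```

```text
89 56 (295, np.float64(247.0)) (np.float64(293.5), 228) yaw,pitch deg [-0.25 -2.24] dz -0.0026 rms 0.38
tip [0.6014 0.0792 0.0929] box -0.0813 0.0687 px [293.4 230.9] [297.2 246.5]
```

View pics/out.png

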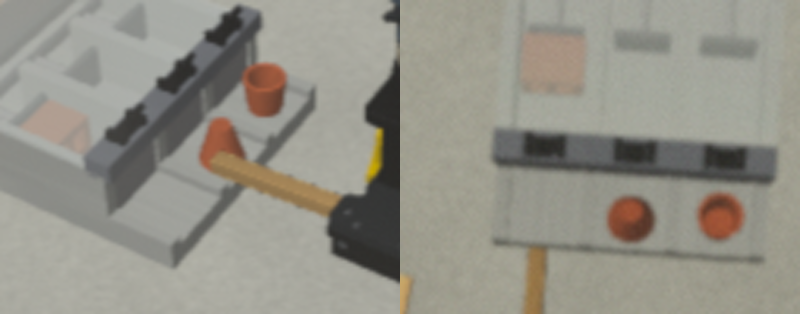

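The picture shows the brick deep inside the left lane at the stop, the left flap shut, and the cone and pot untouched. The stick is about 2° nose-down with its tip at z≈0.093. I raise it 10 mm and approach the left lever.

Request:
{"op": "play_rows", "data": {
  "moves": [
    [[0,0,-10,0,0,0],[15,0,0,0,0,0],[15,0,0,0,0,0],[15,0,0,0,0,0],[10,0,0,0,0,0]]
  ]
}}

```text
time_s: 19.7
position: [0.4751, 0.0828, 0.1084]
tcp_rot: [[0.999, -0.035, 0.002], [-0.035, -0.999, -0.0], [0.002, 0.0, -1.0]]
force: [0.4, 0.6, -0.7]
opening: 0.159
grasp_force: 30.0
```

Request:
{"op": "play_rows", "data": {
  "moves": [
    [[0,0,0,0,0,0],[0,0,0,0,0,0]]
  ]
}}

```text
time_s: 19.9
position: [0.4728, 0.0829, 0.1077]
tcp_rot: [[0.999, -0.035, -0.001], [-0.035, -0.999, 0.0], [-0.001, -0.0, -1.0]]
force: [0.1, 0.7, -1.8]
opening: 0.158
grasp_force: 30.0
```

```bash
python3 fit.py; python3 go.py 0.41 0.085 0.098 -2; python3 - <<'E'
from geo import *
S=bot.capture("side");cv2.imwrite("pics/lev_before.png",S["image"])
im=S["image"][215:245,250:285].astype(int).sum(2)//3
print("\n".join("".join("#" if v<75 else "+" if v<110 else "." for v in r) for r in im))
E
```

```text
68 37 (290, np.float64(240.5)) (np.float64(294.5), 215) yaw,pitch deg [-0.38 -2.39] dz -0.0026 rms 0.37
tip [0.6551 0.0779 0.1022] box -0.0277 0.0692 px [294.5 208.3] [276.3 235. ]
t 20.1 pos [0.4726 0.083  0.1075] yaw -1.99 F [-0.3  0.2 -0.4] open 0.155 grip 30.0
shift start-frame [-62.6   0.1   9.6] shift end-frame [-62.6   0.1   9.5] turn [-0.      0.0013  0.0002]
..............................#####
.............................######
.........................+++#######
.........................##########
.........................#########+
.........................########++
.........................++######++
..........................++++##+++
.............................+++++#
..............................+++##
..............................++###
..................+++........++####
.................+##++......++#####
...............++###+......+++####+
..............+####++.....+++####++
..............######++...++++###+++
.............+#######+.....++++++++
............+########++........++++
...........+#########+............+
..........+########+++.............
.......+++########+++++............
.......+#########+.+++++...........
.......+########+.++++++...........
.......+#######+.+++++++...........
.......++######+++++++++...........
..........++##++++++++++.+++++.....
............+++++++++++++++++++....
.............+++++++++++..+++++....
.............+++++++++++..++++.....
............+++++++++++++.+++......
```

Request:
{"op": "play_rows", "data": {
  "moves": [
    [[4,0,0,0,0,0],[4,0,0,0,0,0],[3,0,0,0,0,0],[3,0,0,0,0,0]]
  ]
}}

```text
time_s: 20.55
position: [0.4878, 0.0824, 0.1075]
tcp_rot: [[0.999, -0.035, -0.001], [-0.035, -0.999, 0.0], [-0.001, -0.0, -1.0]]
force: [-0.7, 0.3, -0.3]
opening: 0.155
grasp_force: 30.0
```

Request:
{"op": "play_rows", "data": {
  "moves": [
    [[3,0,0,0,0,0],[2,0,0,0,0,0]]
  ]
}}

```text
time_s: 20.75
position: [0.4922, 0.0823, 0.1074]
tcp_rot: [[0.999, -0.035, -0.001], [-0.035, -0.999, 0.0], [-0.001, -0.0, -1.0]]
force: [-1.9, 0.1, -0.2]
opening: 0.157
grasp_force: 30.0
```

Request:
{"op": "play_rows", "data": {
  "moves": [
    [[2,0,0,0,0,0],[2,0,0,0,0,0]]
  ]
}}

```text
time_s: 20.95
position: [0.4966, 0.0821, 0.1075]
tcp_rot: [[0.999, -0.035, -0.0], [-0.035, -0.999, 0.0], [-0.0, -0.0, -1.0]]
force: [-2.6, 0.2, 0.0]
opening: 0.155
grasp_force: 30.0
```

Request:
{"op": "play_rows", "data": {
  "moves": [
    [[2,0,0,0,0,0],[2,0,0,0,0,0]]
  ]
}}

```text
time_s: 21.15
position: [0.5001, 0.082, 0.1075]
tcp_rot: [[0.999, -0.035, -0.002], [-0.035, -0.999, 0.0], [-0.002, -0.0, -1.0]]
force: [-3.2, -0.3, 0.9]
opening: 0.155
grasp_force: 30.0
```

Request:
{"op": "play_rows", "data": {
  "moves": [
    [[2,0,0,0,0,0],[1,0,0,0,0,0]]
  ]
}}

```text
time_s: 21.35
position: [0.5034, 0.0818, 0.1075]
tcp_rot: [[0.999, -0.035, -0.001], [-0.035, -0.999, 0.0], [-0.001, -0.0, -1.0]]
force: [-3.0, 0.4, 0.9]
opening: 0.158
grasp_force: 30.0
```

Request:
{"op": "play_rows", "data": {
  "moves": [
    [[1,0,0,0,0,0],[1,0,0,0,0,0]]
  ]
}}

```text
time_s: 21.55
position: [0.5036, 0.0819, 0.1072]
tcp_rot: [[0.999, -0.035, -0.005], [-0.035, -0.999, 0.0], [-0.005, -0.0, -1.0]]
force: [-5.4, 0.1, 1.2]
opening: 0.158
grasp_force: 30.0
```

Request:
{"op": "play_rows", "data": {
  "moves": [
    [[1,0,0,0,0,0],[1,0,0,0,0,0]]
  ]
}}

```text
time_s: 21.75
position: [0.5037, 0.082, 0.1068]
tcp_rot: [[0.999, -0.035, -0.009], [-0.035, -0.999, 0.0], [-0.009, -0.0, -1.0]]
force: [-8.8, -0.2, 1.1]
opening: 0.159
grasp_force: 30.0
```

Request:
{"op": "play_rows", "data": {
  "moves": [
    [[1,0,0,0,0,0]]
  ]
}}

```text
time_s: 21.85
position: [0.5038, 0.082, 0.1066]
tcp_rot: [[0.999, -0.034, -0.011], [-0.034, -0.999, 0.001], [-0.011, -0.0, -1.0]]
force: [-10.6, 0.8, 1.4]
opening: 0.156
grasp_force: 30.0
```

Hard stop about 13 mm after contact, so the lever should be fully over. I back off and check it.

Request:
{"op": "play_rows", "data": {
  "moves": [
    [[-6,0,0,0,0,0],[-10,0,0,0,0,0],[-15,0,0,0,0,0],[-20,0,0,0,0,0],[-20,0,0,0,0,0]]
  ]
}}

```text
time_s: 22.35
position: [0.4384, 0.084, 0.1079]
tcp_rot: [[0.999, -0.035, 0.004], [-0.035, -0.999, -0.0], [0.004, 0.0, -1.0]]
force: [0.0, 0.9, -0.3]
opening: 0.159
grasp_force: 30.0
```

Request:
{"op": "play_rows", "data": {
  "moves": [
    [[-15,0,-10,0,0,0],[-5,0,-20,0,0,0],[0,0,-5,0,0,0],[0,0,0,0,0,0],[0,0,0,0,0,0]]
  ]
}}

```text
time_s: 22.85
position: [0.4187, 0.0847, 0.1425]
tcp_rot: [[0.999, -0.035, 0.002], [-0.035, -0.999, -0.0], [0.002, 0.0, -1.0]]
force: [0.1, 0.1, -0.8]
opening: 0.154
grasp_force: 30.0
```

```bash
python3 fit.py; python3 - <<'E'
from geo import *
S=bot.capture("side");B=np.load("box.npy")
im=S["image"][205:245,250:300].astype(int).sum(2)//3
print("\n".join("".join("#" if v<75 else "+" if v<110 else "." for v in r) for r in im))
for y in(70,0):
  for a in(-.45,.45): print(y,a,(proj(S,fit_box(B,[(6+30*np.sin(a),y+8,88+30*np.cos(a)),(6+30*np.sin(a),y-8,88+30*np.cos(a))]))-[250,205]).round(1).tolist())
E
python3 go.py 0.4556 -0.2766 0.14 11.48
```

```text
89 56 (295, np.float64(231.0)) (np.float64(292.5), 225) yaw,pitch deg [-0.35 -1.93] dz -0.0034 rms 0.37
tip [0.6008 0.0794 0.1393] box -0.0819 0.0689 px [292.3 227.8] [296.5 230.8]
.........................................++++####+
........................................++++++++++
.......................................++++++++++#
....................................++++++++++++##
...................................+##++++++++++##
..................................+###+++++++++###
................................+####++++++++#####
...............................+######++++++######
...............................+######+++++######+
..............................+########+++######++
..............................#########++######+++
.............................#########+++#####++++
.........................+++########++++#####+++++
.........................##########++++#####++++++
.........................#########++++####++++++++
.........................########++++####+++++++++
........................+++######+++####++++++++++
........................++++++##+++####+++++++++++
.
[... 761 characters left out ...]
++
......++#######++++++++++++++++++++.......++++++++
.......++######+++++++++++++++++++........++++++++
.........+++##++++++++++++++++++++.......+++++++++
...........++++++++++++++++++++++........+++++++++
.............+++++++++++++++++++.........+++++++++
............+++++++++++++.+++++.........++++++++++
...........++++++++++++++.+++...........++++++++++
70 -0.45 [[15.9, 24.9], [20.1, 20.6]]
70 0.45 [[6.1, 20.8], [10.4, 16.7]]
0 -0.45 [[33.7, 6.9], [37.6, 2.9]]
0 0.45 [[24.2, 3.2], [28.1, -0.7]]
t 23.1 pos [0.4177 0.0848 0.142 ] yaw -2.0 F [ 0.5 -0.3 -0.1] open 0.153 grip 30.0
shift start-frame [ 50.5 359.8   2. ] shift end-frame [-34.8 361.7   2. ] turn [-1.000e-04  8.000e-04 -2.353e-01]
```

The left lever's top now matches the predicted +0.45 position, and the middle one is unchanged. I take the stick back to its rest.

Request:
{"op": "play_rows", "data": {
  "moves": [
    [[0,40,0,0,0,0],[0,40,0,0,0,0],[0,40,0,0,0,0],[0,40,0,0,0,0],[0,40,0,0,0,0]]
  ]
}}

```text
time_s: 23.6
position: [0.4105, -0.1167, 0.1422]
tcp_rot: [[0.999, -0.035, -0.0], [-0.035, -0.999, 0.0], [-0.0, -0.0, -1.0]]
force: [0.5, 0.7, -1.3]
opening: 0.153
grasp_force: 30.0
```

Request:
{"op": "play_rows", "data": {
  "moves": [
    [[10,40,0,0,0,0],[10,40,0,0,0,0],[15,40,0,0,0,0],[15,40,0,0,0,0],[0,0,0,0,0,-0.08]]
  ]
}}

```text
time_s: 24.1
position: [0.4584, -0.284, 0.1427]
tcp_rot: [[0.999, 0.043, 0.006], [0.043, -0.999, -0.007], [0.006, 0.007, -1.0]]
force: [0.1, 1.2, 0.5]
opening: 0.16
grasp_force: 30.0
```

Request:
{"op": "play_rows", "data": {
  "moves": [
    [[0,0,0,0,0,-0.08],[0,0,0,0,0,-0.075],[0,0,0,0,0,0],[0,0,0,0,0,0]]
  ]
}}

```text
time_s: 24.5
position: [0.455, -0.2766, 0.1421]
tcp_rot: [[0.98, 0.197, -0.0], [0.197, -0.98, 0.0], [-0.0, -0.001, -1.0]]
force: [-0.3, 0.2, -0.5]
opening: 0.155
grasp_force: 30.0
```

```bash
python3 go.py 0.4556 -0.2766 0.0365 11.48
```

```text
t 24.5 pos [ 0.455  -0.2766  0.1421] yaw 11.38 F [-0.3  0.2 -0.5] open 0.155 grip 30.0
shift start-frame [  0.6   0.2 105.6] shift end-frame [6.000e-01 1.000e-01 1.056e+02] turn [-0.0006  0.0004 -0.0017]
```

Request:
{"op": "play_rows", "data": {
  "moves": [
    [[0,0,0,0,0.035,0],[0,0,25,0,0,0],[0,0,30,0,0,0],[0,0,25,0,0,0],[0,0,15,0,0,0]]
  ]
}}

```text
time_s: 25.0
position: [0.4578, -0.2754, 0.0458]
tcp_rot: [[0.98, 0.198, 0.033], [0.198, -0.98, 0.009], [0.034, -0.002, -0.999]]
force: [0.3, 0.3, 0.3]
opening: 0.157
grasp_force: 30.0
```

Request:
{"op": "play_rows", "data": {
  "moves": [
    [[0,0,3,0,0,0],[0,0,0,0,0,0],[0,0,0,0,0,0]]
  ]
}}

```text
time_s: 25.3
position: [0.459, -0.2764, 0.0453]
tcp_rot: [[0.979, 0.199, 0.035], [0.199, -0.98, 0.006], [0.036, 0.001, -0.999]]
force: [-0.4, 0.4, -0.2]
opening: 0.159
grasp_force: 30.0
```

```bash
python3 go.py 0.4556 -0.2766 0.0365 11.48; sed 's/range(290,430)/range(345,460)/;s/range(215,300)/range(215,345)/' fit.py > fit2.py; python3 fit2.py
```

```text
t 25.3 pos [ 0.459  -0.2764  0.0453] yaw 11.46 F [-0.4  0.4 -0.2] open 0.159 grip 30.0
shift start-frame [-3.7 -0.5  8.7] shift end-frame [-3.3 -0.5  8.8] turn [ 0.0013 -0.0359 -0.0004]
77 16 (347, np.float64(180.0)) (np.float64(422.0), 221) yaw,pitch deg [-0.28 -2.19] dz -0.0035 rms 0.27
tip [ 0.6381 -0.2393  0.0488] box -0.0339 -0.2484 px [421.5 223.1] [347.8 179.7]
```

Request:
{"op": "play_rows", "data": {
  "moves": [
    [[0,0,4,0,0,0],[0,0,2,0,0,0],[0,0,0,0,0,0]]
  ]
}}

```text
time_s: 25.8
position: [0.4585, -0.2758, 0.0383]
tcp_rot: [[0.979, 0.199, 0.034], [0.199, -0.98, 0.007], [0.035, -0.001, -0.999]]
force: [0.2, 0.3, -0.4]
opening: 0.156
grasp_force: 30.0
```

Request:
{"op": "play_rows", "data": {
  "moves": [
    [[0,0,1,0,0,0],[0,0,0.5,0,0,0],[0,0,0,0,0,0]]
  ]
}}

```text
time_s: 26.1
position: [0.4587, -0.2759, 0.037]
tcp_rot: [[0.979, 0.199, 0.034], [0.199, -0.98, 0.007], [0.035, -0.0, -0.999]]
force: [0.4, -0.3, -1.0]
opening: 0.161
grasp_force: 30.0
```

Request:
{"op": "play_rows", "data": {
  "moves": [
    [[0,0,0.5,0,0,0],[0,0,0,0,0,0]]
  ]
}}

```text
time_s: 26.3
position: [0.4588, -0.276, 0.0366]
tcp_rot: [[0.979, 0.199, 0.034], [0.199, -0.98, 0.007], [0.035, 0.0, -0.999]]
force: [-0.1, 0.2, -0.2]
opening: 0.158
grasp_force: 30.0
```

Request:
{"op": "play_rows", "data": {
  "moves": [
    [[0,0,0.7,0,0,0],[0,0,0,0,0,0]]
  ]
}}

```text
time_s: 26.5
position: [0.4588, -0.276, 0.0366]
tcp_rot: [[0.979, 0.199, 0.035], [0.199, -0.98, 0.007], [0.035, 0.0, -0.999]]
force: [-1.9, -0.7, 4.5]
opening: 0.16
grasp_force: 30.0
```

Request:
{"op": "play_rows", "data": {
  "moves": [
    [[0,0,0.7,0,0,0],[0,0,0,0,0,0]]
  ]
}}

```text
time_s: 26.7
position: [0.4588, -0.276, 0.0365]
tcp_rot: [[0.979, 0.199, 0.035], [0.199, -0.98, 0.006], [0.035, 0.001, -0.999]]
force: [-1.7, 0.2, 10.4]
opening: 0.154
grasp_force: 30.0
```

The stick is seated. I ease off and open the gripper.

Request:
{"op": "play_rows", "data": {
  "moves": [
    [[0,0,-1.2,0,0,0],[0,0,0,0,0,0]]
  ]
}}

```text
time_s: 26.9
position: [0.4589, -0.2761, 0.0366]
tcp_rot: [[0.979, 0.199, 0.035], [0.199, -0.98, 0.007], [0.035, 0.001, -0.999]]
force: [0.2, 0.7, -0.6]
opening: 0.157
grasp_force: 30.0
```

Request:
{"op": "play_rows", "data": {
  "moves": [
    [[0,0,0,0,0,0],[0,0,0,0,0,0],[0,0,0,0,0,0],[0,0,0,0,0,0],[0,0,0,0,0,0]]
  ],
  "fingers": 0.6
}}

```text
time_s: 27.4
position: [0.4587, -0.2759, 0.0363]
tcp_rot: [[0.979, 0.199, 0.034], [0.199, -0.98, 0.007], [0.035, -0.0, -0.999]]
force: [0.3, 0.2, -0.5]
opening: 0.529
grasp_force: 0.0
```

Request:
{"op": "play_rows", "data": {
  "moves": [
    [[0,0,0,0,0,0],[0,0,0,0,0,0],[0,0,0,0,0,0],[0,0,0,0,0,0],[0,0,0,0,0,0]]
  ]
}}

```text
time_s: 27.9
position: [0.4588, -0.276, 0.0364]
tcp_rot: [[0.979, 0.199, 0.034], [0.199, -0.98, 0.007], [0.035, 0.0, -0.999]]
force: [-0.4, 0.3, 0.9]
opening: 0.795
grasp_force: 0.0
```

Request:
{"op": "play_rows", "data": {
  "moves": [
    [[0,0,-10,0,-0.035,0],[0,0,-20,0,0,0],[0,0,-30,0,0,0],[0,0,-40,0,0,0],[0,0,-40,0,0,0]]
  ]
}}

```text
time_s: 28.4
position: [0.4579, -0.2756, 0.1773]
tcp_rot: [[0.98, 0.199, -0.001], [0.199, -0.98, 0.001], [-0.001, -0.001, -1.0]]
force: [0.9, 0.3, 0.6]
opening: 0.801
grasp_force: 0.0
```

Request:
{"op": "play_rows", "data": {
  "moves": [
    [[-20,30,-20,0,0,0],[-20,40,0,0,0,0],[-20,40,0,0,0,0],[-20,40,0,0,0,0],[-20,40,0,0,0,0]]
  ]
}}

```text
time_s: 28.9
position: [0.3975, -0.4835, 0.1965]
tcp_rot: [[0.98, 0.199, 0.0], [0.199, -0.98, 0.0], [0.0, -0.0, -1.0]]
force: [0.5, 0.4, 0.4]
opening: 0.801
grasp_force: 0.0
```

Request:
{"op": "play_rows", "data": {
  "moves": [
    [[-20,40,0,0,0,0],[-20,40,0,0,0,0],[-20,30,0,0,0,0],[0,0,0,0,0,0],[0,0,0,0,0,0]]
  ]
}}

```text
time_s: 29.4
position: [0.3604, -0.602, 0.1956]
tcp_rot: [[0.98, 0.197, -0.0], [0.197, -0.98, 0.002], [0.0, -0.002, -1.0]]
force: [-1.7, 0.3, -0.7]
opening: 0.801
grasp_force: 0.0
```

```bash
python3 - <<'E'
from geo import *
S=bot.capture("side");T=bot.capture("top")
for n,p in(("side",S),("top",T)):
    o=cv2.imread(f"pics/{n}0.png").astype(int)
    m=bot.silhouettes(p,"stick")[0]["pixels"]
    print(n,m.sum(),cv2.minAreaRect(np.argwhere(m)[:,::-1].astype(np.float32)))
    d=(cv2.GaussianBlur(np.abs(p["image"].astype(int)-o).max(2).astype(np.uint8),(5,5),0)>30).astype(np.uint8)
    k,l,st,c=cv2.connectedComponentsWithStats(d)
    print([(c[i].round().tolist(),int(st[i,4])) for i in range(1,k) if st[i,4]>6])
s=bot.read_state();print(s["time_s"],s["position"],s["force"])
E
```

```text
side 846 ((403.04327392578125, 192.2577362060547), (116.26792907714844, 7.8051042556762695), 10.124671936035156)
[([540.0, 70.0], 13552), ([603.0, 3.0], 29), ([631.0, 8.0], 51), ([612.0, 20.0], 21), ([509.0, 205.0], 472), ([566.0, 212.0], 966), ([512.0, 271.0], 2947), ([477.0, 213.0], 34), ([472.0, 224.0], 18), ([260.0, 228.0], 69), ([233.0, 232.0], 36), ([470.0, 234.0], 48), ([278.0, 256.0], 602)]
top 727 ((432.2864074707031, 280.6463928222656), (119.83806610107422, 6.88233757019043), 78.40782928466797)
[([299.0, 162.0], 45), ([296.0, 190.0], 42), ([295.0, 214.0], 429), ([520.0, 377.0], 21178), ([268.0, 427.0], 2381), ([349.0, 418.0], 81), ([301.0, 421.0], 112), ([443.0, 415.0], 15), ([484.0, 422.0], 154), ([330.0, 426.0], 82), ([454.0, 455.0], 8434)]
29.6 [ 0.36199074 -0.6002913   0.19634914] [ 0.05965599  0.47862669 -0.04666455]
```

The stick is back on its rest to within a pixel. The only other scene changes are the brick and the left lever. Handing in.

```bash
python3 -c "
from rig import bot
print(bot.hand_in())"
```

```text
the job is handed in; nothing more can be done
None
```

The job is done and handed in at about 30 s: the brick went through the left flap and pressed the back stop about half its travel (felt at about 9 N), the flap shut behind it, the left lever is fully over, the stick is back in its rest and released, and the pictures show nothing else moved.

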